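# Set the amber round-bottomed flask in the cork ring

## Task

Lift the amber round-bottomed flask out of the rack and set it down gently in the cork ring, without dropping it, so that it sits centred and upright by itself. Leave the clear flask with the blue stopper where it is in the rack, and leave the ring lying flat on the bench.

Things in the scene. Friction and masses are not known exactly. Their poses are not given: they have to be found in the camera images.
- amber_flask: round-bottomed flask, amber glass, white stopper, 112 mm tall, about 90 g. Origin: lowest point of the bottom; z up along the neck. Bulb: 60 mm ball, centre z = 30 mm. Neck 26 mm across, z = 60 to 97 mm (28 mm lip above it); stopper 24 mm across, z = 100 to 112 mm. Grip the neck at about z = 80 mm. Stands upright in one opening of the rack, lowest point 15 mm above the bench
- clear_flask: the same flask in clear glass with a blue stopper; same size, axes and origin. It stands in the rack's other opening and is to stay there
- cork_ring: loose cork ring lying on the bench, 150 g, 90 mm across and 30 mm high, with a funnel-shaped opening: 64 mm across at the top, narrowing to 36 mm at 16 mm below the top, then straight to the bench. Origin: centre of its underside; z up. A flask seated in it has its lowest point 9 mm above the bench, in the middle of the ring
- flask_rack: fixed white rack, 76 x 186 mm and 25 mm high, with blue end rails 30 mm high. Origin: centre of its underside; y along its length. Two round openings 45 mm across, right through, at y = +55 and -55 mm, with a flask in each
Not all that is in view belongs to the job. What is shaped like the amber_flask but pink or yellow is not meant.

How it is judged:
By the outcome, as a careful person would: the job done as asked, in the order asked, and still so for the second after the job is handed in, with the robot touching nothing.
It also fails if it takes over 42 s, if anything falls off the work surface, if the arm or the gripper's body presses on something with over 40 N, if the wrist force passes 120 N, or if a joint passes its speed limit or range.

## Robot

A 6-joint arm with a two-finger parallel gripper is mounted at the origin on a cart in front of the work surface, level with it; the furniture and walls round the work are solid. World frame = base frame: x ahead of the robot, y to its left, z up, the work surface at z = 0. Lengths are in mm, angles in rad, forces in N, time in s.
With the tool pointing down it reaches from about 275 to 750 mm from the base axis. Payload 10.2 kg.
Tool frame: the origin (TCP) lies at the very end of the fingers, on their centre line; the grasp point (between the pads) lies 19 mm behind it; x points along the fingers, y is the direction in which the jaws open and shut, and the axes are right-handed (so a half turn about x gives the same grasp; the last joint's range is limited). The gripper opens to 85 mm and grips with 20 to 120 N. Pads are 22 mm wide; open, the fingers measure 114 mm over their backs; the gripper's body (76 mm by 85 mm) begins 54 mm behind the grasp point. The pads swing forward as they close: fully open they stand 13 mm farther back than shut.
Start: joints at [0.977, 0.313, 1.498, -0, 1.331, -0.223], TCP at [190.252, 489.321, 208.994] pointing down, gripper open.
Joint ranges: [-2.94, 2.94], [-0.97, 2.17], [0.19, 2.56], [-1.23, 4.37], [0.02, 3.11], [-2.88, 2.88]. Speed limits (rad/s): [2.39, 2.39, 3.01, 3.14, 3.14, 3.14].

## Interface

Orientations are given as a unit quaternion [w, x, y, z].
In Python, from rig import ctrl gives the robot as it stands. The module is installed in compiled form; this text tells all that it offers.
- The arm moves only by the tool move_arm, never from a script. Its argument "targets" is a list that holds one entry, the list of rows, each a list of 7 numbers: the opening, from 0 (shut) to 1 (fully open), then the shift along the tool's x, y, z each as a share of 150 mm, from -1 to 1, then the turn, a rotation vector about the tool's x, y, z each as a share of 60 degrees, from -1 to 1. A call has 1 to 5 rows; each row shifts and turns the commanded pose from where the row before left it, along the tool's axes as they then stand; what a row does not reach is not made up. A row lasts 1/10 s, in which the tool goes at most 50 mm and 8.59 degrees, less where a joint would pass 70% of its speed; a pose out of reach is approached as far as the arm can. A call with a number of a shift or a turn outside -1 to 1 is refused whole. A call with a gripper value outside its range is refused whole. The fingers move at their own pace and stop on an object; "force" is the grip in N (left out, the last holds). Time passes only in rows, so rows that do not move let the fingers close. It gives the time, the measured TCP pose, the force and the opening at its end, in the units of the state.
- ctrl.sense(): the state, without advancing time (a new reading comes with each control period).
- ctrl.capture(name): name is "side" or "top" or "wrist"; returns the picture (400x640x3 uint8, red, green, blue); there is no depth.
- ctrl.calibration(name): a dict with "camera_matrix" (3x3 intrinsics, pixels), "extrinsics" (4x4, takes a point from world to camera coordinates); the wrist camera has in their place "tool_from_camera" (4x4, takes a point from camera to tool coordinates, whose origin is the TCP and whose axes are the tool frame's). Camera axes: x right, y down, z forward; pixel columns grow to the right and rows downward; lengths in mm; the calibration is good to about 2 mm. A picture is of the moment at which its call begins: read the wrist's pose just before it. calibration takes no time and is no camera call.
- ctrl.finish_job(): hands the job in, once; it reports no verdict.
Trained networks look in the newest picture that a camera, given by its name, has taken for a name from the list of things; names that differ only in an ending like _2 or _b are one class to them, and where a whole thing is asked for, a point or a joint stands for the part that bears it (a point fixed in the world has none). Each returns a list of dicts, best first, with "confidence" (0 to 1); they miss things now and then, are a little off and sometimes report something else, mostly with a low value. They report only what shows in the picture. A call takes as long as a camera call. They do not tell look-alikes from the thing itself.
- ctrl.recognise(label, camera): "point" ([row, column] in pixels, amid what is visible of it).
- ctrl.cut_out(label, camera): "pixels" (400x640 bool, what is visible of it) and "point" ([row, column] in pixels, amid what is visible of it).
The state is a dict: "time_s": time; "joints": joint angles; "dq": joint speeds; "tau": joint torques, N m; "eef_pos": TCP position; "ee_rot": TCP orientation; "force": force on the tool from outside, world axes, zero at the start; "wrist_torque": the same for the moment, N m; "grip_width": opening from 0.0 (shut) to 1.0 (fully open).
Only numpy, scipy, OpenCV 4.12 (cv2) and the standard library are available. Lean on these libraries where they do the work, as an engineer would, in place of code of your own. Each camera call takes 0.05 s, during which the arm holds its last target.

## Working session

There is one attempt and no reset: what is moved stays moved. The work goes in short steps, Python scripts to look and compute and a tool call to move; the robot and the scene stay as the last step left them, time stands still between calls to the robot, and variables do not carry over. Pictures are saved under pics/ and viewed, and the job is handed in when it is done.

Besides the shell and the picture viewer there is one more tool, called after ">>>" by a JSON object that holds its "op" and its "data", one argument or row to a line. move_arm: Moves the arm, as the interface text tells. Shift numbers are shares of 150 mm and turn numbers shares of 60 degrees, none past 1 either way. Its arguments: {"type":"object","properties":{"targets":{"type":"array","items":{"type":"array","items":{"type":"array","items":{"type":"number","minimum":-1,"maximum":1}}}},"force":{"type":"number"}},"required":["targets"]}

```bash
mkdir -p pics; ls
python3 - <<'E'
from rig import ctrl
import cv2
s=ctrl.sense();print(s['time_s'],s['eef_pos'],s['ee_rot'],s['grip_width'])
for n in ['side','top','wrist']:
    im=ctrl.capture(n);cv2.imwrite(f'pics/{n}0.png',im[:,:,::-1])
    c=ctrl.calibration(n);print(n,{k:__import__('numpy').round(v,3).tolist() for k,v in c.items()})
    if n!='wrist':
        for l in ['amber_flask','clear_flask','cork_ring','flask_rack']:
            print(l,[(r['point'],round(r['confidence'],2)) for r in ctrl.recognise(l,n)])
print(ctrl.sense()['time_s'])
E
```

```text
pics
0.0 [190.0652479  489.07294803 208.42645694] [ 0.69480864  0.12989561  0.69517639 -0.13075887] 1.0019683534658717
side {'camera_matrix': [[460.762, 0.0, 319.396], [0.0, 460.762, 203.708], [0.0, 0.0, 1.0]], 'extrinsics': [[0.999, -0.049, 0.012, -482.818], [-0.009, -0.408, -0.913, -8.344], [0.049, 0.912, -0.408, 1557.905], [0.0, 0.0, 0.0, 1.0]]}
amber_flask [([302.9, 314.8], 0.74), ([160.3, 312.5], 0.57), ([190.9, 317.0], 0.48)]
clear_flask [([220.8, 319.2], 0.58)]
cork_ring [([178.5, 318.6], 0.67)]
flask_rack [([231.1, 316.4], 0.62)]
top {'camera_matrix': [[520.391, 0.0, 320.139], [0.0, 520.391, 195.918], [0.0, 0.0, 1.0]], 'extrinsics': [[0.012, -1.0, 0.011, -186.305], [-0.988, -0.014, -0.155, 482.086], [0.155, -0.009, -0.988, 1763.942], [0.0, 0.0, 0.0, 1.0]]}
amber_flask [([202.6, 186.1], 0.8), ([206.7, 451.8], 0.72), ([200.2, 317.7], 0.52)]
clear_flask [([201.9, 348.4], 0.76)]
cork_ring [([191.1, 223.4], 0.72)]
flask_rack [([205.5, 330.3], 0.6)]
wrist {'camera_matrix': [[346.083, 0.0, 315.363], [0.0, 346.083, 205.02], [0.0, 0.0, 1.0]], 'tool_from_camera': [[0.0, -0.286, 0.958, -164.08], [1.0, 0.001, -0.0, 0.115], [-0.001, 0.958, 0.286, -72.898], [0.0, 0.0, 0.0, 1.0]]}
0.55
```

View pics/side0.png

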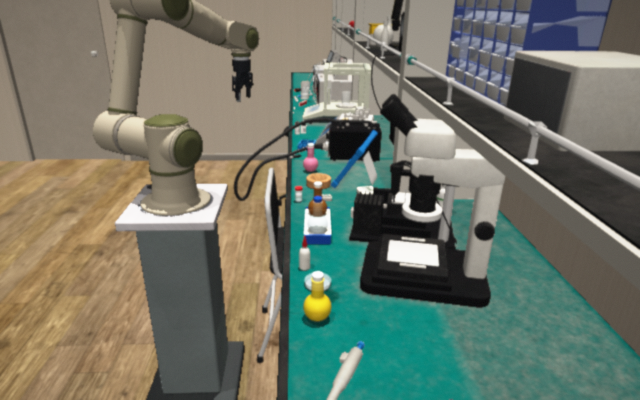

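View pics/top0.png

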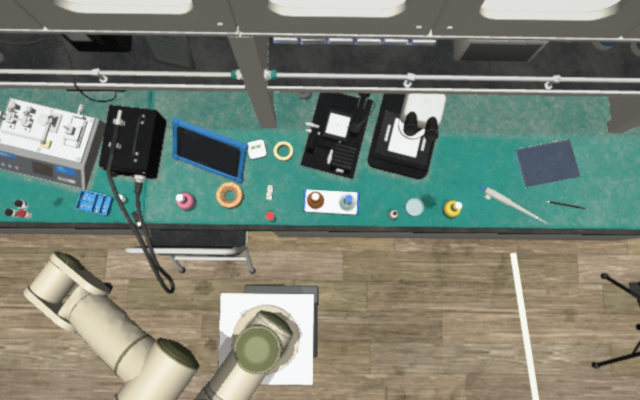

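View pics/wrist0.png

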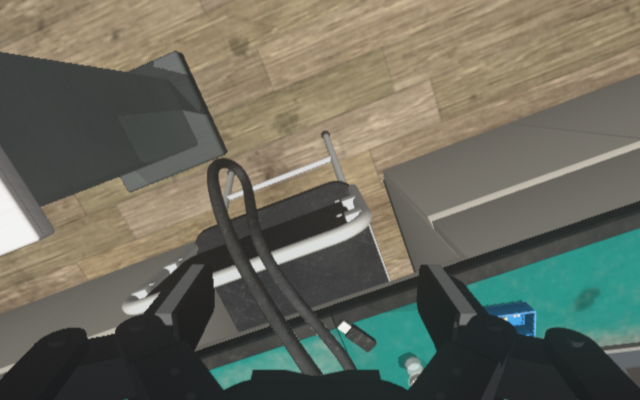

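The top view shows the amber flask at about (row 200, col 316), the clear one at (201, 348) and the ring at (195, 229). The pink and yellow flasks are decoys, at cols 185 and 453. Next I'll measure positions.

```bash
cat > h.py <<'E'
import numpy as np,cv2
from rig import ctrl
from scipy.spatial.transform import Rotation as R
def wTc(name,s=None):
    c=ctrl.calibration(name);K=np.array(c['camera_matrix'])
    if name=='wrist':
        q=s['ee_rot'];T=np.eye(4);T[:3,:3]=R.from_quat([q[1],q[2],q[3],q[0]]).as_matrix();T[:3,3]=s['eef_pos']
        return K,T@np.array(c['tool_from_camera'])
    return K,np.linalg.inv(np.array(c['extrinsics']))
def px2z(name,rc,z,s=None):
    K,T=wTc(name,s);d=T[:3,:3]@np.linalg.inv(K)@np.array([rc[1],rc[0],1.]);o=T[:3,3]
    return o+d*(z-o[2])/d[2]
def proj(name,p,s=None):
    K,T=wTc(name,s);c=np.linalg.inv(T)@np.append(p,1);u=K@c[:3];return u[1]/u[2],u[0]/u[2]
def tool(s):
    q=s['ee_rot'];return R.from_quat([q[1],q[2],q[3],q[0]])
E
python3 - <<'E'
from h import *
t=cv2.imread('pics/top0.png');c=t[130:240,160:380];cv2.imwrite('pics/topz.png',cv2.resize(c,None,fx=3.6,fy=3.6,interpolation=cv2.INTER_CUBIC))
t=cv2.imread('pics/side0.png');c=t[130:260,270:400];cv2.imwrite('pics/sidez.png',cv2.resize(c,None,fx=4.5,fy=4.5,interpolation=cv2.INTER_CUBIC))
ctrl.capture('top')
m=[r for r in ctrl.cut_out('cork_ring','top')][0]['pixels'];ys,xs=np.nonzero(m);print('ring',ys.min(),ys.max(),xs.min(),xs.max(),m.sum(),ys.mean(),xs.mean(),px2z('top',(ys.mean(),xs.mean()),22))
for l in ['amber_flask','clear_flask','flask_rack']:
  for r in ctrl.cut_out(l,'top'):
    m=r['pixels'];ys,xs=np.nonzero(m);print(l,round(r['confidence'],2),ys.min(),ys.max(),xs.min(),xs.max(),ys.mean(),xs.mean(),px2z('top',(ys.mean(),xs.mean()),55))
s=ctrl.sense();print(tool(s).as_matrix().round(3))
E
```

```text
ring 181 208 217 243 520 194.1346153846154 230.04038461538462 [488.98117468 134.64884218  22.        ]
amber_flask 0.71 191 208 306 323 199.16470588235293 315.0627450980392 [ 470.45483238 -162.42976159   55.        ]
amber_flask 0.7 191 208 176 194 199.80811808118082 184.91143911439116 [461.91965195 282.35748152  55.        ]
amber_flask 0.55 200 216 444 461 207.86919831223628 452.17721518987344 [ 446.93568338 -633.09295368   55.        ]
clear_flask 0.51 193 208 339 355 200.85853658536584 347.11219512195123 [ 466.14025609 -272.40482914   55.        ]
flask_rack 0.63 189 214 304 358 202.70958904109588 331.05205479452053 [ 458.95045747 -217.37656978   55.        ]
[[-0.     0.362  0.932]
 [ 0.     0.932 -0.362]
 [-1.    -0.    -0.   ]]
```

View pics/topz.png

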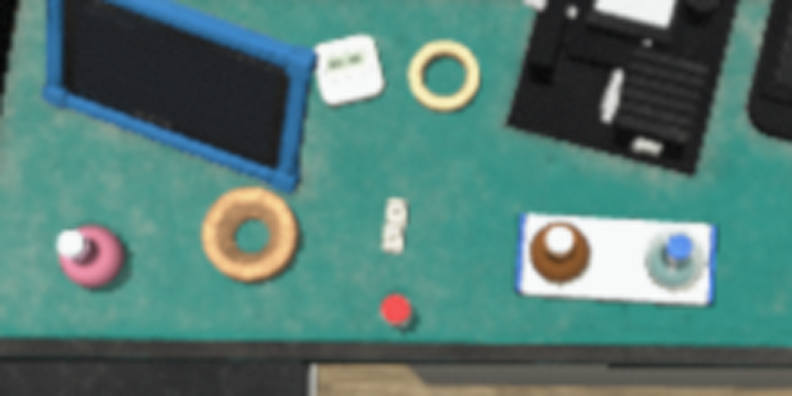

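View pics/sidez.png

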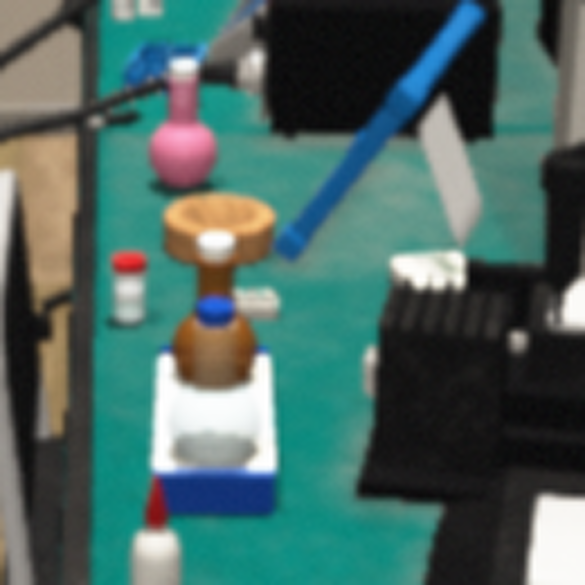

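Run:
```python
from h import *
f=lambda a,b:(130+(b+.5)/3.6-.5,160+(a+.5)/3.6-.5)
print('amber stopper',px2z('top',f(559,238),127))
print('clear stopper',px2z('top',f(679,247),127))
print('pink stopper',px2z('top',f(72,243),112))
print('ring hole',px2z('top',f(251,237),12),'ring top',px2z('top',f(250,234),30))
for n,p in [('rack',(618,258)),('tabcorner',(292,185)),('tabcorner2',(48,97))]: print(n,px2z('top',f(*p),25))
g=lambda a,b:(130+(b+.5)/4.5-.5,270+(a+.5)/4.5-.5)
print('side stopper',px2z('side',g(216,236),127),'ring',px2z('side',g(220,208),30))
print('tab top corner y guess', px2z('side',g(475,5),200))
```

```text
amber stopper [ 470.95403505 -161.81795044  127.        ]
clear stopper [ 464.18820855 -271.65468184  127.        ]
pink stopper [462.27757873 285.83708717 112.        ]
ring hole [485.77867424 138.49765886  12.        ] ring top [485.89233091 136.57317177  30.        ]
rack [ 468.23723712 -219.13743993   25.        ]
tabcorner [535.48756047  98.56655138  25.        ]
tabcorner2 [619.49855158 339.95839069  25.        ]
side stopper [ 468.97506053 -155.27087135  127.        ] ring [487.31342254 154.90019633  30.        ]
tab top corner y guess [689.42626873 158.84725398 200.        ]
```

>>> {"op": "move_arm", "data": {
  "targets": [
    [[1,0,-0.3,0,-0.118,0,0],[1,0,-0.3,0,-0.118,0,0],[1,0,-0.3,0,-0.118,0,0],[1,0,-0.25,0.15,0,0,0],[1,0,-0.25,0.15,0,0,0]]
  ]
}}

```text
time_s: 1.3
eef_pos: [202.2, 282.8, 209.2]
ee_rot: [0.707, -0.001, 0.707, 0.001]
force: [2.0, 1.4, -0.7]
grip_width: 0.999
```

>>> {"op": "move_arm", "data": {
  "targets": [
    [[1,0,-0.27,0.175,0,0,0],[1,0,-0.27,0.175,0,0,0],[1,0,-0.27,0.175,0,0,0],[1,0,-0.27,0.175,0,0,0],[1,0,-0.27,0.175,0,0,0]]
  ]
}}

```text
time_s: 1.8
eef_pos: [334.3, 79.6, 209.3]
ee_rot: [0.708, 0.0, 0.707, -0.0]
force: [0.8, 0.5, 0.0]
grip_width: 0.999
```

Run:
```python
from h import *
s=ctrl.sense();im=ctrl.capture('wrist');cv2.imwrite('pics/w1.png',im[:,:,::-1]);np.save('w1.npy',np.r_[s['eef_pos'],s['ee_rot']])
print(s['eef_pos'],s['ee_rot'])
for r in ctrl.cut_out('cork_ring','wrist'):
    ys,xs=np.nonzero(r['pixels']);print(r['confidence'],r['point'],px2z('wrist',r['point'],25,s))
```

```text
[334.31852346  79.57387083 209.34915427] [ 7.07557914e-01  1.96655302e-04  7.06655301e-01 -2.13555982e-04]
0.97 [307.8, 368.9] [489.48451021 141.50774178  25.        ]
```

View pics/w1.png

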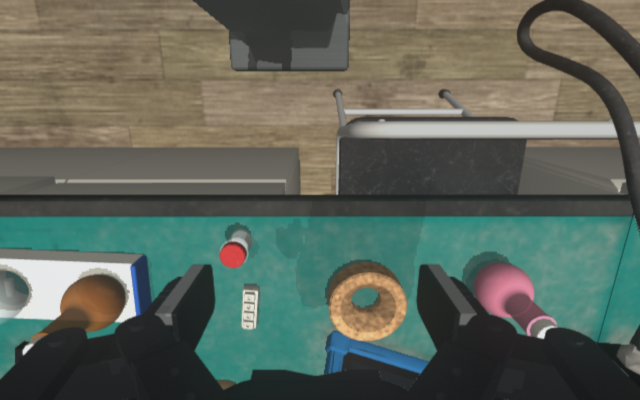

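Ring seen at (308, 368), with the amber flask at left (300, 95). Continuing to the flask.

>>> {"op": "move_arm", "data": {
  "targets": [
    [[1,0,-0.28,0.14,0,0,0],[1,0,-0.28,0.14,0,0,0],[1,0,-0.28,0.14,0,0,0],[1,0,-0.28,0.14,0,0,0],[1,0,-0.28,0.14,0,0,0]]
  ]
}}

```text
time_s: 2.4
eef_pos: [439.2, -129.7, 209.1]
ee_rot: [0.707, -0.0, 0.707, 0.0]
force: [0.6, -0.2, 0.8]
grip_width: 1.001
```

>>> {"op": "move_arm", "data": {
  "targets": [
    [[0.8,0,-0.18,0.05,0,0,0],[0.7,0,0,0,0,0,0],[0.7,0,0,0,0,0,0]]
  ]
}}

```text
time_s: 2.7
eef_pos: [446.0, -154.8, 208.8]
ee_rot: [0.707, 0.0, 0.707, 0.0]
force: [-0.3, 0.2, -0.1]
grip_width: 0.703
```

Run:
```python
from h import *
s=ctrl.sense();im=ctrl.capture('wrist');cv2.imwrite('pics/w2.png',im[:,:,::-1])
print(s['eef_pos'],s['ee_rot'],s['grip_width'])
np.save('w2.npy',np.r_[s['eef_pos'],s['ee_rot']])
for r in ctrl.cut_out('amber_flask','wrist'): print(r['confidence'],r['point'])
```

```text
[ 445.99384897 -154.8388818   208.77121025] [7.06911179e-01 3.38801243e-04 7.07302234e-01 1.44498827e-04] 0.7033227841940741
0.63 [206.9, 306.7]
```

View pics/w2.png

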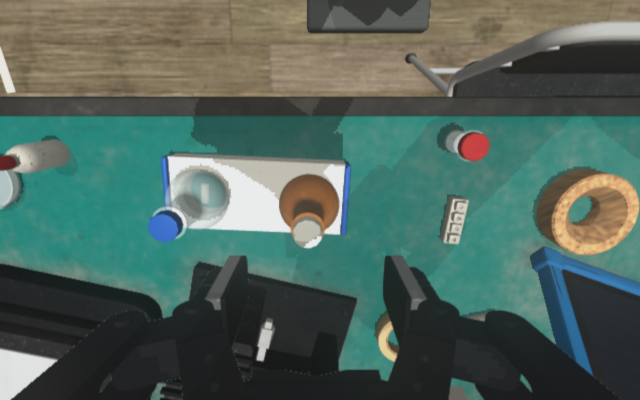

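The stopper top is at (234, 306), the bulb centre at about (200, 308), and the ring at (212, 590).

Run:
```python
from h import *
a=np.load('w2.npy');s={'eef_pos':a[:3],'ee_rot':a[3:]}
im=cv2.imread('pics/w2.png');c=im[140:270,150:370];cv2.imwrite('pics/w2z.png',cv2.resize(c,None,fx=3.6,fy=3.6,interpolation=cv2.INTER_CUBIC))
print(px2z('wrist',(234,306),127,s),px2z('wrist',(201,308.5),45,s),'ring',px2z('wrist',(207,595),30,s))
def fit(z): return proj('wrist',z,s)
print(proj('wrist',[469,-159,127],s),proj('wrist',[469,-159,45],s))
```

```text
[ 469.49156837 -161.78591328  127.        ] [ 466.80336184 -161.38604025   45.        ] ring [477.31453037 135.12004599  30.        ]
(np.float64(233.3980684856901), np.float64(309.6616541129135)) (np.float64(203.14207350485415), np.float64(310.92798228100867))
```

View pics/w2z.png

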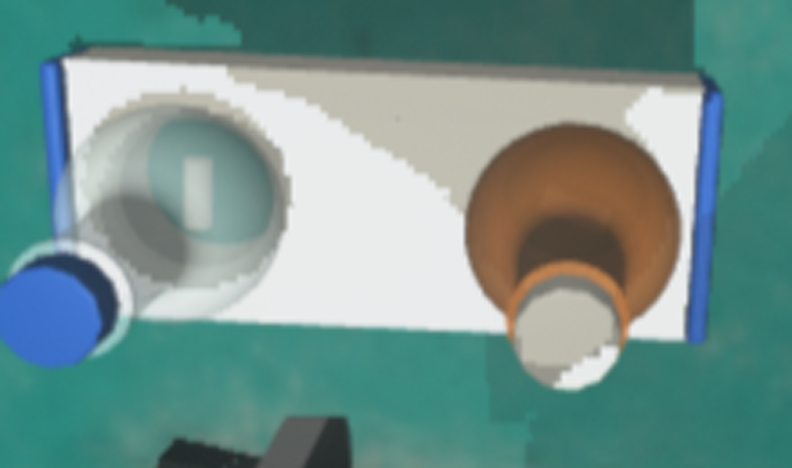

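>>> {"op": "move_arm", "data": {
  "targets": [
    [[0.7,0,-0.041,0.153,0,0,0],[0.7,0.1,0,0,0,0,0],[0.7,0.2,0,0,0,0,0],[0.7,0.2,0,0,0,0,0],[0.7,0.1,0,0,0,0,0]]
  ]
}}

```text
time_s: 3.3
eef_pos: [468.1, -159.8, 117.1]
ee_rot: [0.706, 0.0, 0.708, 0.001]
force: [-0.7, -0.5, 0.6]
grip_width: 0.7
```

Run:
```python
from h import *
s=ctrl.sense();im=ctrl.capture('wrist');cv2.imwrite('pics/w3.png',im[:,:,::-1])
print(s['eef_pos'],s['force'],s['grip_width'])
np.save('w3.npy',np.r_[s['eef_pos'],s['ee_rot']])
print(proj('wrist',s['eef_pos'],s),proj('wrist',[469,-161,127],s))
```

```text
[ 468.09485248 -159.76215797  117.1469917 ] [-0.7335341  -0.48732772  0.5901288 ] 0.6999833581670669
(np.float64(249.47158091004903), np.float64(315.1648867927278)) (np.float64(259.39841685269374), np.float64(312.640573258703))
```

View pics/w3.png

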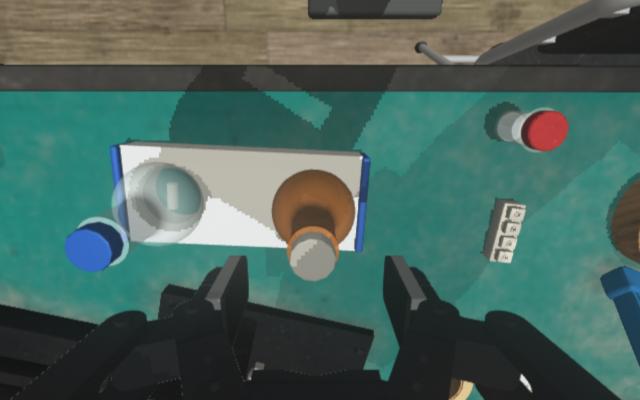

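>>> {"op": "move_arm", "data": {
  "targets": [
    [[0.7,0.1,-0.009,0.004,0,0,0],[0.7,0.1,0,0,0,0,0],[0.7,0.055,0,0,0,0,0],[0.5,0,0,0,0,0,0]]
  ],
  "force": 25
}}

```text
time_s: 3.75
eef_pos: [469.4, -162.2, 80.6]
ee_rot: [0.707, -0.0, 0.707, 0.0]
force: [-0.3, 0.9, -1.0]
grip_width: 0.545
```

>>> {"op": "move_arm", "data": {
  "targets": [
    [[0.36,0,0,0,0,0,0],[0.32,0,0,0,0,0,0],[0.28,0,0,0,0,0,0],[0.24,0,0,0,0,0,0],[0.2,0,0,0,0,0,0]]
  ],
  "force": 25
}}

```text
time_s: 4.25
eef_pos: [470.1, -163.0, 81.4]
ee_rot: [0.708, -0.0, 0.707, -0.0]
force: [0.1, 1.8, 6.3]
grip_width: 0.288
```

Run:
```python
from h import *
s=ctrl.sense();im=ctrl.capture('wrist');cv2.imwrite('pics/w4.png',im[:,:,::-1])
print(s['eef_pos'],s['force'],s['grip_width'])
```

```text
[ 470.06173741 -163.03078195   81.44804276] [0.08596557 1.8478481  6.31020591] 0.2879283638575741
```

View pics/w4.png

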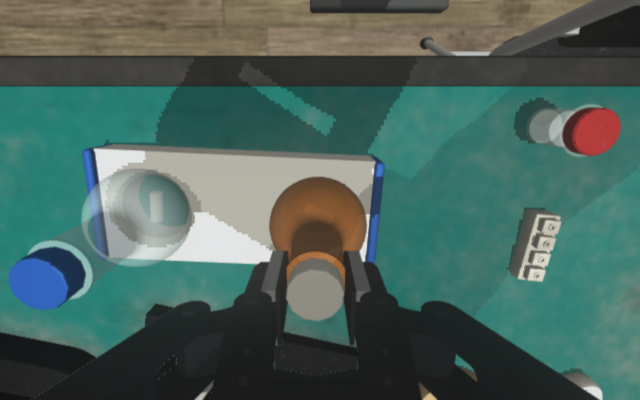

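>>> {"op": "move_arm", "data": {
  "targets": [
    [[0.2,0,0,0,0,0,0],[0.2,-0.02,0,0,0,0,0],[0.2,-0.03,0,0,0,0,0],[0.2,-0.05,0,0,0,0,0],[0.2,-0.05,0,0,0,0,0]]
  ],
  "force": 30
}}

```text
time_s: 4.8
eef_pos: [469.6, -163.0, 103.9]
ee_rot: [0.707, 0.0, 0.707, -0.0]
force: [0.0, -1.1, -1.1]
grip_width: 0.28
```

Run:
```python
from h import *
s=ctrl.sense();im=ctrl.capture('wrist');cv2.imwrite('pics/w5.png',im[:,:,::-1])
print(s['eef_pos'],s['force'],s['wrist_torque'],s['grip_width'])
im=ctrl.capture('side');cv2.imwrite('pics/s5.png',cv2.resize(im[130:260,270:400,::-1],None,fx=4.5,fy=4.5,interpolation=cv2.INTER_CUBIC))
```

```text
[ 469.61152927 -162.99409094  103.88467651] [ 0.02010546 -1.13258584 -1.11753196] [ 0.02052946 -0.00104985 -0.04344936] 0.280048290267951
```

View pics/w5.png

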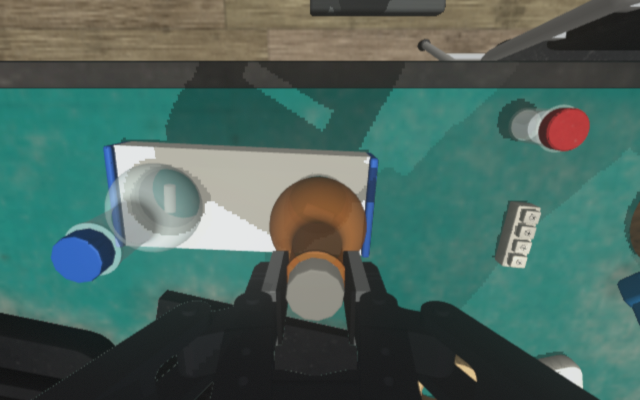

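View pics/s5.png

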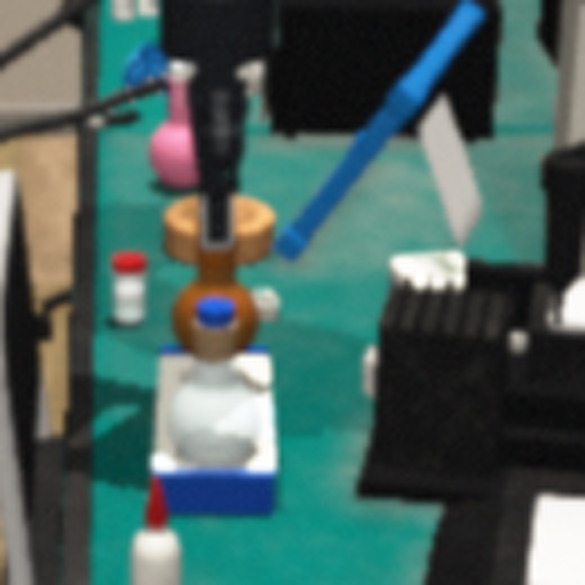

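>>> {"op": "move_arm", "data": {
  "targets": [
    [[0.2,-0.1,0,0,0,0,0],[0.2,-0.15,0.02,0,0,0,0],[0.2,-0.06,0.08,0,0,0,0],[0.2,0,0.15,0,0,0,0],[0.2,0,0.2,0,0,0,0]]
  ]
}}

```text
time_s: 5.4
eef_pos: [469.5, -94.6, 149.6]
ee_rot: [0.707, 0.0, 0.707, -0.001]
force: [1.4, -0.3, -1.3]
grip_width: 0.283
```

>>> {"op": "move_arm", "data": {
  "targets": [
    [[0.2,0,0.2,0,0,0,0],[0.2,0,0.2,0.02,0,0,0],[0.2,0,0.2,0.02,0,0,0],[0.2,0,0.2,0.02,0,0,0],[0.2,0,0.15,0,0,0,0]]
  ]
}}

```text
time_s: 5.9
eef_pos: [478.2, 49.4, 149.3]
ee_rot: [0.707, -0.0, 0.707, 0.001]
force: [0.2, -0.5, -1.2]
grip_width: 0.288
```

Run:
```python
from h import *
s=ctrl.sense();im=ctrl.capture('wrist');cv2.imwrite('pics/w6.png',im[:,:,::-1])
np.save('w6.npy',np.r_[s['eef_pos'],s['ee_rot']])
print(s['eef_pos'],s['force'],s['grip_width'])
for r in ctrl.cut_out('cork_ring','wrist'):
    m=r['pixels'];ys,xs=np.nonzero(m);print(r['confidence'],ys.min(),ys.max(),xs.min(),xs.max())
```

```text
[478.18105399  49.36439876 149.31651645] [ 0.21044173 -0.46204154 -1.21504564] 0.2877378508632566
0.77 146 251 363 472
```

View pics/w6.png

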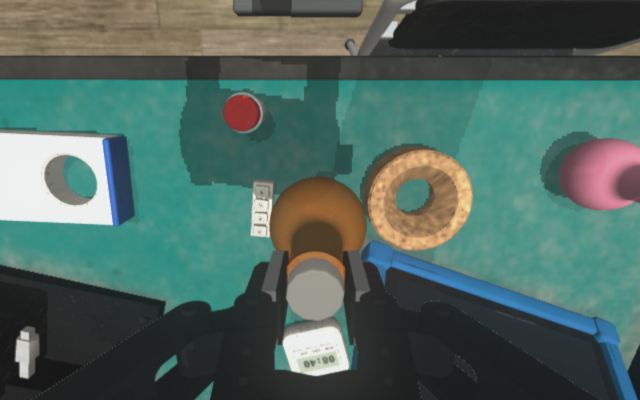

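```bash
cat >> h.py <<'E'
def circ(c,r,z,n=72):
    t=np.linspace(0,2*np.pi,n,endpoint=False);return np.c_[c[0]+r*np.cos(t),c[1]+r*np.sin(t),np.full(n,z)]
def projs(name,P,s=None):
    return np.array([proj(name,p,s)[::-1] for p in P])
def ringmask(c,name,s):
    m=np.zeros((1600,2560),np.uint8)
    f=lambda P:np.round((projs(name,P,s)+.5)*4-.5).astype(np.int32)
    P=f(np.r_[circ(c,45,30),circ(c,45,0)]);cv2.fillConvexPoly(m,cv2.convexHull(P),1)
    return m
def fitring(mask,name,s,c0):
    from scipy.optimize import minimize
    mm=cv2.resize(mask.astype(np.uint8),(2560,1600),interpolation=cv2.INTER_NEAREST)
    cnts,_=cv2.findContours(mm,cv2.RETR_EXTERNAL,cv2.CHAIN_APPROX_NONE)
    mf=np.zeros_like(mm);cv2.drawContours(mf,[max(cnts,key=cv2.contourArea)],-1,1,-1)
    return minimize(lambda c:float((ringmask(c,name,s)!=mf).sum())/mf.sum(),c0,method='Nelder-Mead',options=dict(initial_simplex=[c0,np.add(c0,[8,0]),np.add(c0,[0,8])],maxiter=60))
E
python3 - <<'E'
from h import *
a=np.load('w6.npy');s={'eef_pos':a[:3],'ee_rot':a[3:]}
m=ctrl.cut_out('cork_ring','wrist')[0]['pixels']
o=fitring(m,'wrist',s,[487.,138.]);print(o.x,o.fun)
im=cv2.imread('pics/w6.png');im=cv2.resize(im[120:280,240:500],None,fx=3,fy=3,interpolation=cv2.INTER_CUBIC)
for P in (circ(o.x,45,30),circ(o.x,32,30),circ(o.x,18,14),circ(o.x,18,0),circ(o.x,45,0)):
    p=((projs('wrist',P,s)-[240,120]+.5)*3-.5).astype(np.int32);cv2.polylines(im,[p],True,(0,0,255),1)
# flask model, bottom 66.4 below TCP
for (r,z) in [(12,112),(14,97),(30,30)]:
    p=((projs('wrist',circ(a[:2],r,a[2]-66.4+z),s)-[240,120]+.5)*3-.5).astype(np.int32);cv2.polylines(im,[p],True,(255,0,0),1)
cv2.imwrite('pics/w6f.png',im)
E
```

```text
Traceback (most recent call last):
  File "h.py", line 31, in fitring
    return minimize(lambda c:float((ringmask(c,name,s)!=mf).sum())/mf.sum(),c0,method='Nelder-Mead',options=dict(initial_simplex=[c0,np.add(c0,[8,0]),np.add(c0,[0,8])],maxiter=60))
  File "h.py", line 31, in <lambda>
    return minimize(lambda c:float((ringmask(c,name,s)!=mf).sum())/mf.sum(),c0,method='Nelder-Mead',options=dict(initial_simplex=[c0,np.add(c0,[8,0]),np.add(c0,[0,8])],maxiter=60))
                                    ~~~~~~~~^^^^^^^^^^
  File "h.py", line 24, in ringmask
    P=f(np.r_[circ(c,45,30),circ(c,45,0)]);cv2.fillConvexPoly(m,cv2.convexHull(P),1)
  File "h.py", line 23, in <lambda>
    f=lambda P:np.round((projs(name,P,s)+.5)*4-.5).astype(np.int32)
                         ~~~~~^^^^^^^^^^
  File "h.py", line 20, in projs
    return np.array([proj(name,p,s)[::-1] for p in P])
                     ~~~~^^^^^^^^^^
  File "h.py", line 14, in proj
    K,T=wTc(name,s);c=np.linalg.inv(T)@np.append(p,1);u=K@c[:3];return u[1]/u[2],u[0]/u[2]
        ~~~^^^^^^^^
  File "h.py", line 5, in wTc
    c=ctrl.calibration(name);K=np.array(c['camera_matrix'])
ValueError: time passes only in moves, steps and waits
```

```bash
python3 - <<'E'
t=open('h.py').read()
t=t.replace("def wTc","_C={}\ndef calib(n):\n    if n not in _C:_C[n]=ctrl.calibration(n)\n    return _C[n]\ndef wTc",1).replace("c=ctrl.calibration(name)","c=calib(name)")
open('h.py','w').write(t)
E
cat > a.py <<'E'
from h import *
import sys
def run(tag,box,H=66.4,f=3):
    a=np.load(tag+'.npy');s={'eef_pos':a[:3],'ee_rot':a[3:]}
    m=ctrl.cut_out('cork_ring','wrist')[0]['pixels']
    o=fitring(m,'wrist',s,[487.,138.]);print(o.x,o.fun)
    r0,r1,c0,c1=box
    im=cv2.imread(f'pics/{tag}.png');im=cv2.resize(im[r0:r1,c0:c1],None,fx=f,fy=f,interpolation=cv2.INTER_CUBIC)
    d=lambda P,col:cv2.polylines(im,[((projs('wrist',P,s)-[c0,r0]+.5)*f-.5).astype(np.int32)],True,col,1)
    for r,z in [(45,30),(32,30),(18,14),(18,0),(45,0)]: d(circ(o.x,r,z),(0,0,255))
    for r,z in [(12,112),(14,97),(30,30)]: d(circ(a[:2],r,a[2]-H+z),(255,0,0))
    cv2.imwrite(f'pics/{tag}f.png',im)
E
python3 -c "
from a import *
run('w6',(120,280,240,500))
print(ctrl.sense()['time_s'])"
```

```text
[487.68475255 138.54863137] 0.025779076238174735
6.1
```

View pics/w6f.png

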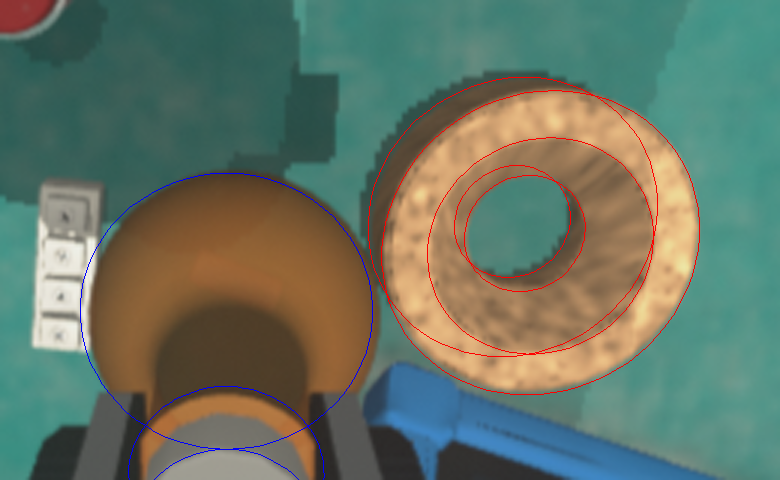

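Run:
```python
from h import *
im=cv2.imread('pics/w6.png')
cv2.imwrite('pics/w6s.png',cv2.resize(im[165:325,255:375],None,fx=3.7*1.7,fy=3.7,interpolation=cv2.INTER_CUBIC)) 
hsv=cv2.cvtColor(im,cv2.COLOR_BGR2HSV)
am=((hsv[:,:,0]<20)&(hsv[:,:,1]>90)).astype(np.uint8)
for r in range(180,262,8):
    xs=np.nonzero(am[r,255:366])[0]+255; print('bulb',r,xs.min(),xs.max(),(xs.min()+xs.max())/2)
g=(hsv[:,:,1]<40)&(hsv[:,:,2]>100)
for r in range(264,318,6):
    xs=np.nonzero(g[r,280:352])[0]+280
    if len(xs):print('stop',r,xs.min(),xs.max(),(xs.min()+xs.max())/2)
a=np.load('w6.npy');s={'eef_pos':a[:3],'ee_rot':a[3:]}
for z in (30,80,112): print(z,proj('wrist',a[:3]+[0,0,z-66.4],s),proj('wrist',a[:3]+[0,1,z-66.4],s))
```

```text
bulb 180 301 334 317.5
bulb 188 287 365 326.0
bulb 196 280 365 322.5
bulb 204 275 365 320.0
bulb 212 272 364 318.0
bulb 220 271 365 318.0
bulb 228 270 365 317.5
bulb 236 271 364 317.5
bulb 244 274 362 318.0
bulb 252 288 343 315.5
bulb 260 289 342 315.5
stop 264 298 331 314.5
stop 270 293 337 315.0
stop 276 290 340 315.0
stop 282 288 342 315.0
stop 288 287 343 315.0
stop 294 286 343 314.5
stop 300 287 342 314.5
stop 306 290 340 315.0
stop 312 295 335 315.0
30 (np.float64(225.29736710845006), np.float64(315.1774939312433)) (np.float64(225.30069184391493), np.float64(316.8026423397307))
80 (np.float64(261.1333488692753), np.float64(315.1488114150248)) (np.float64(261.1374488813952), np.float64(317.2458058685553))
112 (np.float64(297.4815482654176), np.float64(315.11971892843815)) (np.float64(297.4863472746978), np.float64(317.69530262586557))
```

View pics/w6s.png

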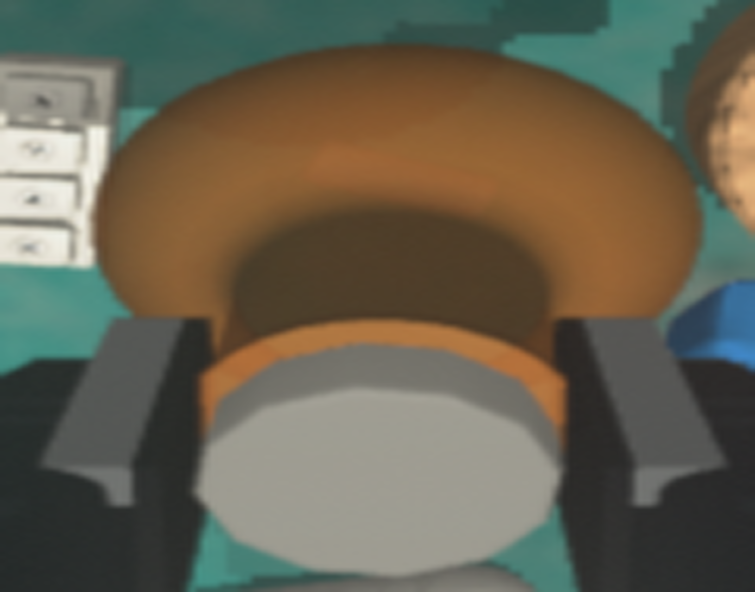

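```bash
cat > fl.py <<'E'
from h import *
from scipy.optimize import least_squares
def fit(tag):
    a=np.load(tag+'.npy');s={'eef_pos':a[:3],'ee_rot':a[3:]}
    im=cv2.imread(f'pics/{tag}.png');hsv=cv2.cvtColor(im,cv2.COLOR_BGR2HSV)
    K,T=wTc('wrist',s)
    # bulb edge: left side rows & right side, top
    L=[];am=(hsv[:,:,0]<20)&(hsv[:,:,1]>90)
    pts=[]
    for r in range(196,244,3):
        xs=np.nonzero(am[r,258:318])[0]+258
        pts.append((xs.min()-.5,r))
    for c in range(300,336,3):
        rs=np.nonzero(am[160:230,c])[0]+160; pts.append((c,rs.min()-.5))
    for r in range(214,244,3):
        row=am[r,318:380]; k=np.nonzero(~row)[0]; 
        if len(k): pts.append((318+k[0]-.5,r))
    pts=np.array(pts)
    D=np.c_[pts,np.ones(len(pts))]@np.linalg.inv(K).T; D/=np.linalg.norm(D,axis=1)[:,None]
    # ray tangent to the sphere
    def res(c): return np.linalg.norm(np.cross(D,c),axis=1)-30
    cc=(np.linalg.inv(T)@np.append(a[:3]+[0,0,-36],1))[:3]
    o=least_squares(res,cc,loss='soft_l1',f_scale=.5);b=(T@np.append(o.x,1))[:3]
    # fixed distance variants
    return a,pts,b,np.sqrt(np.mean(o.fun**2)),np.sort(abs(o.fun))[-4:]
if __name__=='__main__':
    import sys
    a,p,b,e,w=fit(sys.argv[1]);print('bulb-TCP',b-a[:3],e,w)
E
python3 fl.py w6
python3 - <<'E'
from h import *
from scipy.optimize import least_squares
im=cv2.imread('pics/w6.png');cv2.imwrite('pics/w6t.png',cv2.resize(im[250:325,275:355],None,fx=8,fy=8,interpolation=cv2.INTER_NEAREST))
E
```

```text
bulb-TCP [  1.52957128   1.57905848 -41.45318039] 0.17051053943858785 [0.2914438  0.32165669 0.32175453 0.32893594]
```

View pics/w6t.png

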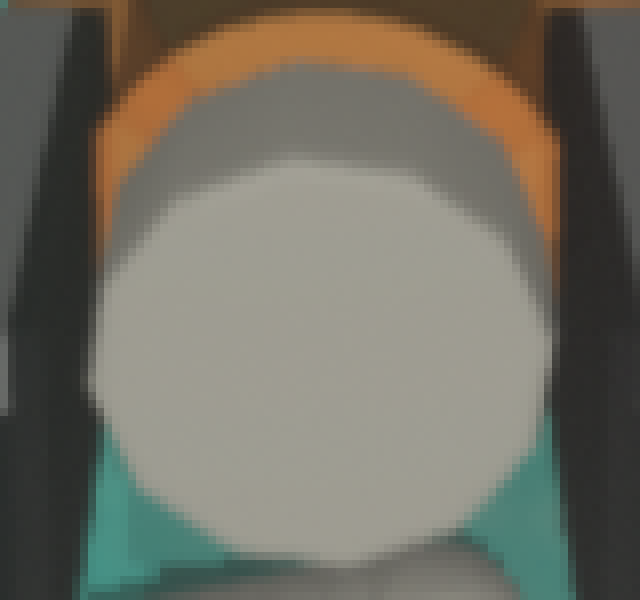

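```bash
python3 - <<'E'
import numpy as np
np.save('w4.npy',[470.06,-163.03,81.45,.7075,0,.7068,0]);np.save('w5.npy',[469.61,-162.99,103.88,.7071,0,.7071,0])
E
for t in w4 w5 w6; do python3 fl.py $t; done
```

```text
bulb-TCP [  2.05139419   1.48335539 -42.59539738] 0.1894543409411454 [0.29615905 0.30718906 0.33488456 0.34852209]
bulb-TCP [  1.97875679   1.46575101 -42.53346782] 0.18274212475345578 [0.29514805 0.31244457 0.32393354 0.32823638]
bulb-TCP [  1.52957128   1.57905848 -41.45318039] 0.17051053943858785 [0.2914438  0.32165669 0.32175453 0.32893594]
```

>>> {"op": "move_arm", "data": {
  "targets": [
    [[0.2,0,0.15,0.02,0,0,-0.015],[0.2,0,0.2,0.03,0,0,0],[0.2,0,0.15,0.02,0,0,0],[0.2,0,0.08,0,0,0,0],[0.2,0.15,0,0,0,0,0]]
  ]
}}

```text
time_s: 6.6
eef_pos: [490.6, 134.3, 127.9]
ee_rot: [0.709, -0.006, 0.705, -0.005]
force: [0.5, -0.7, -2.1]
grip_width: 0.285
```

>>> {"op": "move_arm", "data": {
  "targets": [
    [[0.2,0.12,0,0,0,0,0],[0.2,0,0,0,0,0,0],[0.2,0,0,0,0,0,0]]
  ]
}}

```text
time_s: 6.9
eef_pos: [489.4, 132.8, 108.7]
ee_rot: [0.707, -0.005, 0.707, -0.006]
force: [0.6, -0.7, -0.9]
grip_width: 0.286
```

Run:
```python
from h import *
s=ctrl.sense();im=ctrl.capture('wrist');cv2.imwrite('pics/w7.png',im[:,:,::-1])
np.save('w7.npy',np.r_[s['eef_pos'],s['ee_rot']])
print(s['eef_pos'],s['ee_rot'],s['force'],s['grip_width'])
im=ctrl.capture('side');cv2.imwrite('pics/s7.png',cv2.resize(im[100:230,270:400,::-1],None,fx=4.5,fy=4.5,interpolation=cv2.INTER_CUBIC))
a=[487.7,138.5]
im=cv2.imread('pics/w7.png');r0,r1,c0,c1=100,330,190,440;f=2.6
im=cv2.resize(im[r0:r1,c0:c1],None,fx=f,fy=f,interpolation=cv2.INTER_CUBIC)
d=lambda P,col:cv2.polylines(im,[((projs('wrist',P,s)-[c0,r0]+.5)*f-.5).astype(np.int32)],True,col,1)
for r,z in [(45,30),(45,0)]: d(circ(a,r,z),(0,0,255))
K,T=wTc('wrist',s)
# sphere silhouette if centred on ring axis
c=np.array([*a,s['eef_pos'][2]-36.4]);v=c-T[:3,3];D=np.linalg.norm(v);v/=D
u=np.cross(v,[0,1,0]);u/=np.linalg.norm(u);w=np.cross(v,u);cc=c-v*900/D;rr=30*np.sqrt(1-900/D**2)
t=np.linspace(0,6.28,80);d(cc+rr*(np.cos(t)[:,None]*u+np.sin(t)[:,None]*w),(255,0,0))
cv2.imwrite('pics/w7f.png',im)
```

```text
[489.36075644 132.78576463 108.6781414 ] [ 0.70710203 -0.00524359  0.70706706 -0.00594942] [ 0.55000542 -0.74880889 -0.90324602] 0.28550661582045866
```

View pics/w7f.png

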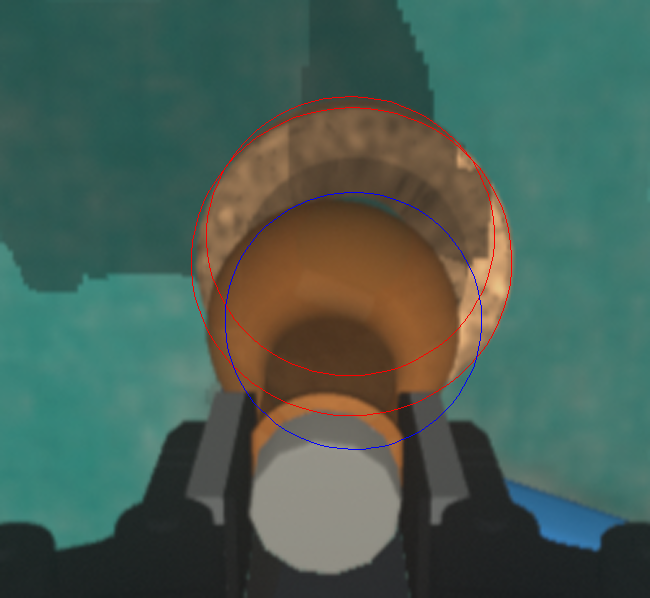

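View pics/s7.png

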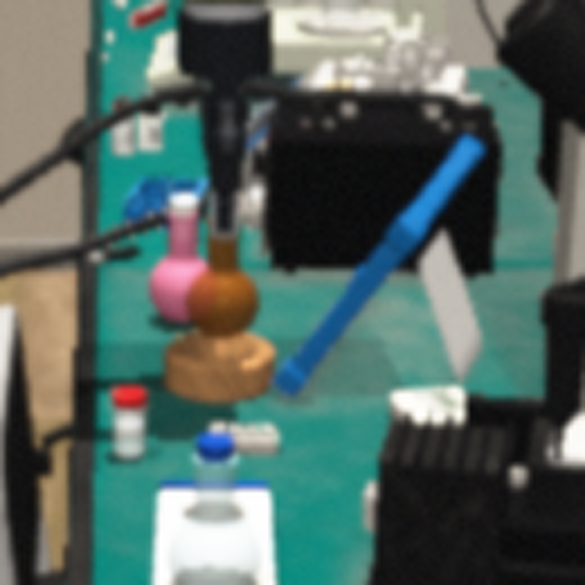

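>>> {"op": "move_arm", "data": {
  "targets": [
    [[0.2,0,0.031,-0.008,0,0,0],[0.2,0.05,0,0,0,0,0],[0.2,0,0,0,0,0,0],[0.2,0,0,0,0,0,0]]
  ]
}}

```text
time_s: 7.4
eef_pos: [487.8, 138.0, 100.5]
ee_rot: [0.707, -0.006, 0.707, -0.006]
force: [0.2, 0.4, -1.1]
grip_width: 0.284
```

```bash
cat > ov.py <<'E'
from h import *
import sys
tag=sys.argv[1]
s=ctrl.sense();im=ctrl.capture('wrist');cv2.imwrite(f'pics/{tag}.png',im[:,:,::-1])
np.save(tag+'.npy',np.r_[s['eef_pos'],s['ee_rot']])
print(s['eef_pos'],s['ee_rot'],s['force'],s['grip_width'])
a=[487.7,138.5]
im=cv2.imread(f'pics/{tag}.png');r0,r1,c0,c1=100,330,190,440;f=2.6
im=cv2.resize(im[r0:r1,c0:c1],None,fx=f,fy=f,interpolation=cv2.INTER_CUBIC)
d=lambda P,col:cv2.polylines(im,[((projs('wrist',P,s)-[c0,r0]+.5)*f-.5).astype(np.int32)],True,col,1)
for r,z in [(45,30),(45,0)]: d(circ(a,r,z),(0,0,255))
K,T=wTc('wrist',s)
c=np.array([*a,s['eef_pos'][2]-36.4]);v=c-T[:3,3];D=np.linalg.norm(v);v/=D
u=np.cross(v,[0,1,0]);u/=np.linalg.norm(u);w=np.cross(v,u);cc=c-v*900/D;rr=30*np.sqrt(1-900/D**2)
t=np.linspace(0,6.28,80);d(cc+rr*(np.cos(t)[:,None]*u+np.sin(t)[:,None]*w),(255,0,0))
cv2.imwrite(f'pics/{tag}f.png',im)
E
python3 ov.py w8
```

```text
[487.80279569 137.98339125 100.4602784 ] [ 0.70689427 -0.00559591  0.70727532 -0.00554982] [ 0.22199232  0.4154254  -1.12380082] 0.28386252229878756
```

View pics/w8f.png

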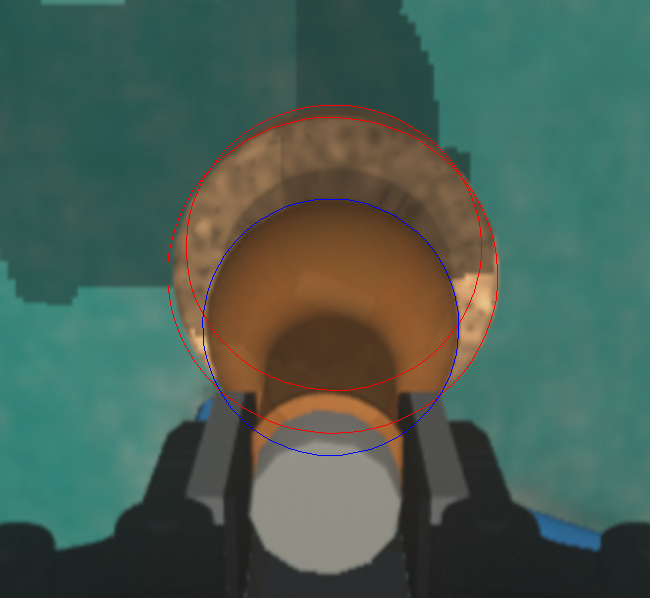

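>>> {"op": "move_arm", "data": {
  "targets": [
    [[0.2,0.05,0.004,0,0,0,0],[0.2,0.04,0,0,0,0,0],[0.2,0.02,0,0,0,0,0],[0.2,0,0,0,0,0,0],[0.2,0,0,0,0,0,0]]
  ]
}}

```text
time_s: 7.95
eef_pos: [488.0, 138.3, 84.2]
ee_rot: [0.707, -0.006, 0.707, -0.006]
force: [0.1, 0.3, -0.7]
grip_width: 0.284
```

>>> {"op": "move_arm", "data": {
  "targets": [
    [[0.2,0.014,0,0,0,0,0],[0.2,0,0,0,0,0,0]]
  ]
}}

```text
time_s: 8.15
eef_pos: [487.9, 138.2, 82.0]
ee_rot: [0.707, -0.006, 0.707, -0.006]
force: [-0.3, 0.7, -1.6]
grip_width: 0.285
```

>>> {"op": "move_arm", "data": {
  "targets": [
    [[0.2,0.014,0,0,0,0,0],[0.2,0,0,0,0,0,0]]
  ]
}}

```text
time_s: 8.35
eef_pos: [487.8, 138.2, 79.7]
ee_rot: [0.707, -0.006, 0.707, -0.006]
force: [-1.2, 0.1, -1.3]
grip_width: 0.283
```

>>> {"op": "move_arm", "data": {
  "targets": [
    [[0.2,0.012,0,0,0,0,0],[0.2,0,0,0,0,0,0]]
  ]
}}

```text
time_s: 8.55
eef_pos: [487.9, 138.2, 78.0]
ee_rot: [0.707, -0.006, 0.707, -0.006]
force: [-0.4, -0.7, -1.5]
grip_width: 0.285
```

>>> {"op": "move_arm", "data": {
  "targets": [
    [[0.2,0.008,0,0,0,0,0],[0.2,0,0,0,0,0,0]]
  ]
}}

```text
time_s: 8.75
eef_pos: [487.9, 138.2, 76.8]
ee_rot: [0.707, -0.006, 0.707, -0.006]
force: [0.0, -0.9, -1.1]
grip_width: 0.285
```

>>> {"op": "move_arm", "data": {
  "targets": [
    [[0.2,0.008,0,0,0,0,0],[0.2,0,0,0,0,0,0]]
  ]
}}

```text
time_s: 8.95
eef_pos: [488.2, 138.3, 76.1]
ee_rot: [0.707, -0.005, 0.707, -0.005]
force: [-1.2, 0.5, 3.0]
grip_width: 0.285
```

>>> {"op": "move_arm", "data": {
  "targets": [
    [[0.2,0.006,0,0,0,0,0],[0.2,0,0,0,0,0,0]]
  ]
}}

```text
time_s: 9.15
eef_pos: [488.6, 138.3, 76.0]
ee_rot: [0.708, -0.005, 0.706, -0.005]
force: [-2.4, 1.6, 10.1]
grip_width: 0.282
```

>>> {"op": "move_arm", "data": {
  "targets": [
    [[0.2,-0.006,0.001,-0.003,0,0,0],[0.2,0,0,0,0,0,0]]
  ]
}}

```text
time_s: 9.35
eef_pos: [487.8, 138.4, 76.0]
ee_rot: [0.707, -0.005, 0.707, -0.006]
force: [-0.4, 1.0, 3.7]
grip_width: 0.282
```

```bash
python3 ov.py w9
python3 - <<'E'
from h import *
im=ctrl.capture('side');cv2.imwrite('pics/s9.png',cv2.resize(im[100:200,270:370,::-1],None,fx=6,fy=6,interpolation=cv2.INTER_CUBIC))
E
```

```text
[487.79584792 138.38833833  76.04465782] [ 0.70743008 -0.00548975  0.70674031 -0.0055383 ] [-0.37853432  1.03907256  3.70464022] 0.28214902509960077
```

View pics/w9f.png

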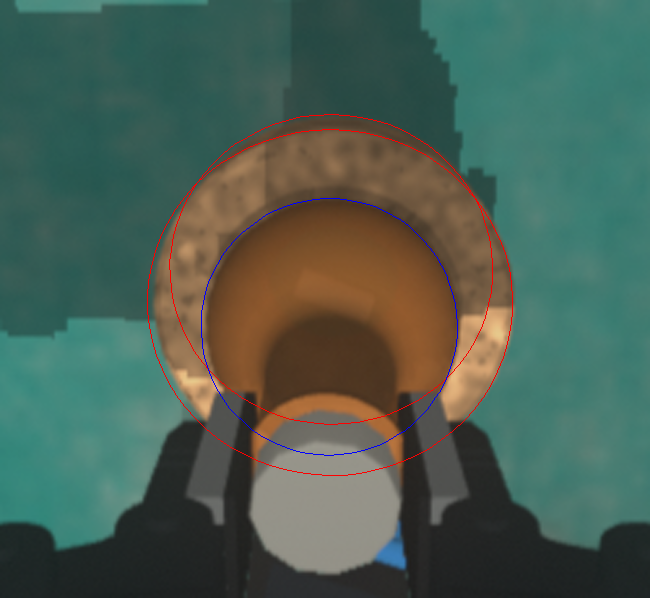

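View pics/s9.png

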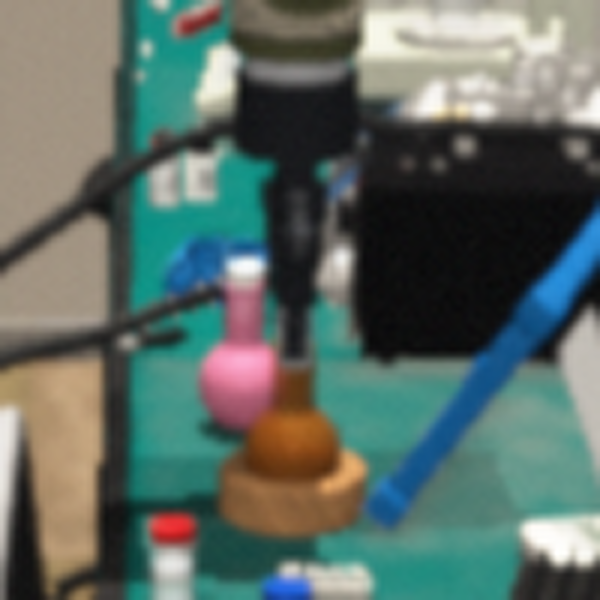

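The flask is seated: contact came at TCP z = 76.0, against 75.4 predicted, and it is concentric with the ring. Releasing gently.

>>> {"op": "move_arm", "data": {
  "targets": [
    [[0.31,0,0,0,0,0,0],[0.34,0,0,0,0,0,0],[0.4,0,0,0,0,0,0],[0.5,0,0,0,0,0,0],[0.6,0,0,0,0,0,0]]
  ],
  "force": 20
}}

```text
time_s: 9.95
eef_pos: [487.5, 138.3, 75.7]
ee_rot: [0.707, -0.006, 0.707, -0.006]
force: [-0.3, 0.4, 0.8]
grip_width: 0.597
```

```bash
python3 ov.py w10
```

```text
[487.46717348 138.28520075  75.67873255] [ 0.70703177 -0.00552365  0.70713794 -0.00561307] [-0.28670383  0.42023594  0.79862227] 0.5966076303829161
```

View pics/w10f.png

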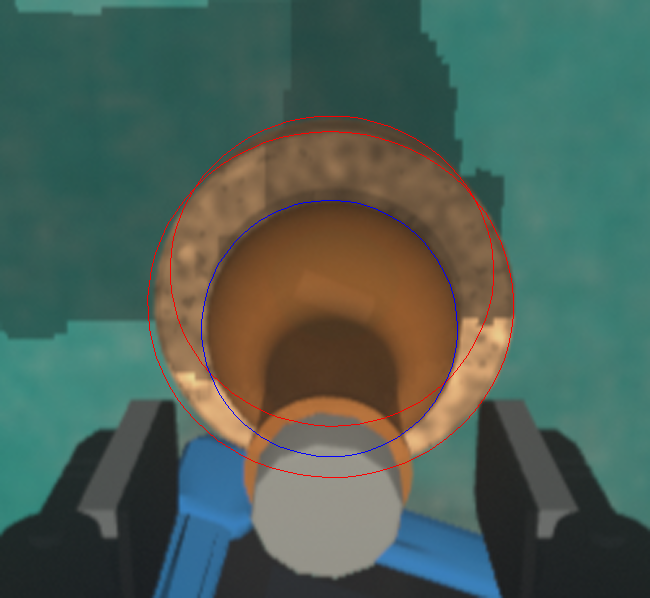

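Flask stands free, in the middle of the ring. Retreating straight up.

>>> {"op": "move_arm", "data": {
  "targets": [
    [[0.7,-0.1,0,0,0,0,0],[0.7,-0.2,0,0,0,0,0],[0.7,-0.3,0,0,0,0,0],[0.7,-0.3,0,0,0,0,0],[0.7,-0.1,0,-0.2,0,0,0]]
  ]
}}

```text
time_s: 10.5
eef_pos: [460.1, 140.5, 229.8]
ee_rot: [0.71, -0.005, 0.704, -0.006]
force: [-0.1, 0.8, -1.4]
grip_width: 0.699
```

>>> {"op": "move_arm", "data": {
  "targets": [
    [[0.7,0,0,-0.2,0,0,0.015],[0.7,0,0,0,0,0,0],[0.7,0,0,0,0,0,0]]
  ]
}}

```text
time_s: 10.8
eef_pos: [427.6, 140.6, 226.0]
ee_rot: [0.707, -0.0, 0.707, -0.0]
force: [0.9, 0.1, -0.4]
grip_width: 0.699
```

Run:
```python
from h import *
s=ctrl.sense();im=ctrl.capture('wrist');cv2.imwrite('pics/w11.png',im[:,:,::-1])
np.save('w11.npy',np.r_[s['eef_pos'],s['ee_rot']]);print(s['time_s'],s['eef_pos'],s['force'])
for p in ([487.7,138.5,39],[487.7,138.5,121]): print(proj('wrist',p,s))
im=ctrl.capture('side');cv2.imwrite('pics/s11.png',cv2.resize(im[130:260,270:400,::-1],None,fx=4.5,fy=4.5,interpolation=cv2.INTER_CUBIC))
```

```text
10.8 [427.6229263  140.61796829 226.03581221] [ 0.87000799  0.0728621  -0.39319622]
(np.float64(229.73620209599412), np.float64(313.2921209176622))
(np.float64(263.8187603337196), np.float64(312.71642564438355))
```

View pics/w11.png

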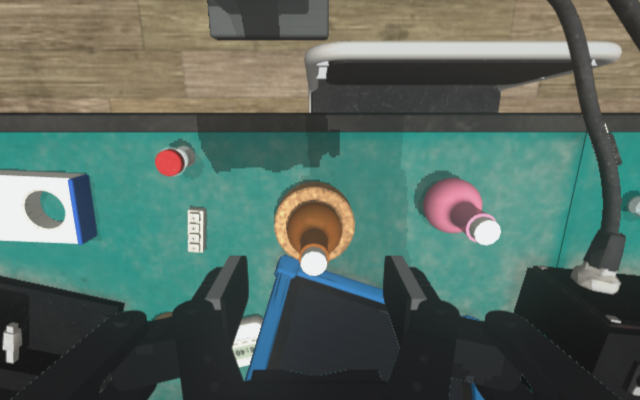

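View pics/s11.png

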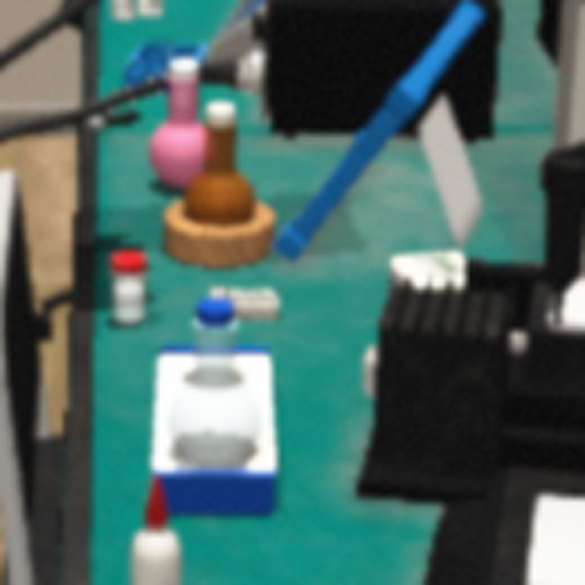

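The stopper is at (262, 313), against (264, 313) predicted for an upright, centred flask. The clear flask is still in place and the ring lies flat. Handing in.

```bash
python3 -c "
from rig import ctrl
print(ctrl.finish_job(),ctrl.sense()['time_s'])"
```

```text
the job is handed in; nothing more can be done
the job is handed in; nothing more can be done
```

I lifted the amber flask out of the rack by its neck, set it down in the cork ring and let go. I then backed the arm clear and handed the job in at about 11 s of the 42 s allowed.

- **Placement:** after release, the wrist picture shows the flask standing by itself. Its stopper is within about 2 pixels of where an upright, centred flask's would be, which is roughly 1 to 2 mm and within the camera calibration error.
- **Forces:** the most I read while seating it was about 10 N upward, when it touched the ring.
- **Rest of the scene:** the side picture shows the clear flask still in its opening and the ring lying flat. I did not measure the clear flask's position again.
- **What disagreed:**
    - An image fit of how far the flask's bottom lay below the fingertips gave about 5 to 6 mm more than the robot's own readings. I went by the robot's readings, and contact came within about 1 mm of the height they predicted.
    - The flask leaned about 1° in the grip, so I tilted the tool by the same amount before setting it down.

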